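# Probe in the tube, warming-box lid held ajar

## Task

Take the red-handled probe thermometer out of its stand, push it all the way down into the narrow steel tube on the side of the honey warming box, and let go of it while the lid is still shut. Then vent the box: raise its lid, which falls shut by itself, by the steel bar at its front and hold it open at 35 degrees. Finish while still holding the lid with the fingers at that angle, the probe still fully home; leave the spice jar, pepper mill and mug standing where they are.

Things in the scene. Friction and masses are not known exactly. Their poses are not given: they have to be found in the camera images.
- box: White warming box, fixed, 140 (x) x 200 (y) x 120 mm high without its lid, a honey jar inside. Origin: centre of its underside on the worktop; x axis from the front panel (robot side) to the hinge side, y to its left, z up; yaw varies. Lid shut, its top is 132 mm above the worktop. A steel tube stands 25 mm off its left (+y) face.
- tube_mouth (a point): Centre of the open mouth of the upright steel tube, 125 mm above the worktop, at (-60, +135, 125) mm in the box's frame. The mouth is a funnel 23 mm wide inside (31 mm over its rim) that narrows within 17 mm to a bore of 12 mm; inside depth 119 mm. Its axes are those of the box.
- lid (a joint): Angle of the lid in rad: 0 shut, growing as the front edge rises (35 degrees = 0.611), stop at 1.4. The lid is 204 mm wide, 145 mm front to back, 12 mm thick, white frame with a clear pane, about 0.35 kg, on a nearly frictionless hinge at its far (+x) edge; it falls shut when let go.
- lid_hinge (a point): Middle of the hinge axis, at (70, 0, 126) mm in the box's frame; the axis runs along the box's y.
- lid_bar (a point): Middle of the lid's bar handle: round steel bar, 10 mm diameter, 100 mm long, parallel to the hinge axis. Lid shut, it lies 170 mm in front of the hinge axis and 20 mm above it (30 mm before the box's front, 146 mm above the worktop); it swings with the lid. Pinch it from above, fingers closing along the box's x; 20 N or more holds it and the bar turns between the fingers.
- probe: Probe thermometer, 108 mm long, 70 g, round. Origin: lower tip of its steel rod; z up along it. Rod 7 mm diameter, 60 mm long; black flange 31 mm wide at 60 to 64 mm above the tip; red handle 20 mm wide at 64 to 104 mm, white cap to 108 mm. Fully home, the flange rests on the tube's rim, the tip 60 mm below the mouth. It starts upright in the stand in the same way.
- stand: Dark steel stand, fixed: a tube 32 mm in diameter, 70 mm high, bore 14 mm, on a foot 64 mm wide. Origin: centre of its underside. It stands in front of the box on the left or the right; the spice jar stands at the other place.
- spice: Loose spice jar with a green cap, 46 mm wide, 106 mm high; origin at the centre of its underside. To be left alone.
- pepper: Loose wooden pepper mill, 58 mm wide, 165 mm high, right behind or beside the box; origin at the centre of its underside. To be left alone.
- mug: Loose white mug, 83 mm wide, 110 mm with its handle, 86 mm high, left behind the box; origin at the centre of its underside. To be left alone.

How it is judged:
By the outcome, as a careful person would: the job done as asked, in the order asked, and still so for the second after the job is handed in, while the arm keeps its last pose, push and grip.
It also fails if it takes over 51 s, if anything falls off the work surface, if the arm or the gripper's body presses on something with over 40 N, if the wrist force passes 120 N, or if a joint passes its speed limit or range.

## Robot

A 7-joint arm with a two-finger parallel gripper is mounted at the origin on a cart in front of the work surface, level with it; the furniture and walls round the work are solid. World frame = base frame: x ahead of the robot, y to its left, z up, the work surface at z = 0. Lengths are in m, angles in rad, forces in N, time in s.
With the tool pointing down it reaches from about 0.425 to 0.875 m from the base axis. Payload 8.4 kg.
Tool frame: the origin (TCP) lies midway between the tips of the shut fingers; the grasp point (between the pads) lies 19 mm behind it; z points along the fingers, y is the line along which they close (so a half turn about z gives the same grasp; the last joint's range is limited). The gripper opens to 85 mm and grips with 20 to 120 N. Pads are 22 mm wide; open, the fingers measure 114 mm over their backs; the gripper's body (76 mm by 85 mm) begins 54 mm behind the grasp point. The pads swing forward as they close: fully open they stand 13 mm farther back than shut.
Start: joints at [-1.437, 0.333, 0.04, 1.465, -0.013, 1.343, -0.059], TCP at [0.15, 0.632, 0.231] pointing down, gripper open.
Joint ranges: [-2.58, 2.58], [-0.38, 2.09], [-1.3, 1.39], [0.25, 2.4], [-1.5, 4.64], [0.08, 2.09], [-2.65, 2.65]. Speed limits (rad/s): [2.22, 2.22, 2.79, 2.79, 3.14, 3.14, 3.14].

## Interface

Orientations are given as a unit quaternion [w, x, y, z].
In Python, from station import env, camrig gives the robot as it stands (env), with the cameras (camrig).
- The arm moves only by the shell command python3 jog.py FILE [FORCE], which reads ROWS from the file FILE. ROWS is one flat JSON list of numbers that holds 1 to 12 rows one after another, with no inner brackets; each row has 5 numbers: dx, dy, dz in normalised numbers (1 is 60 cm), then a turn about the tool's z in shares of 4 rad (1.0 is 4 rad), then the finger opening in m; each row is the pose to reach, as a shift and turn from the pose commanded when the command began, along the tool's axes at that moment; what a row does not reach only later rows make up. A row lasts 1/8 s, in which the tool goes at most 0.0625 m and 0.188 rad, less where a joint would pass 70% of its speed; a pose out of reach is approached as far as the arm can. The fingers move at their own pace and stop on an object; FORCE is the grip in N (left out, the last holds). Time passes only in rows, so rows that do not move let the fingers close. It prints the time, the measured TCP pose, the force, the opening and the grip force at its end. A shift or turn number past 1, either way, is cut back to 1. Input that does not fit is refused with a message, and nothing moves.
- env.read_state(): the state, without advancing time (a new reading comes with each control period).
- camrig.get_image(name): name is "scene" or "top"; returns a dict with "image" (420x560x3 uint8, red, green, blue), "fx", "fy", "cx", "cy" (pixels), "world_from_camera" (4x4, takes a point from camera to world coordinates). Camera axes: x right, y up, looking along -z (the intrinsics and any distortion apply to the point x, -y, -z); pixel columns grow to the right and rows downward; lengths in m; the calibration is good to about 2 mm. A picture is of the moment at which its call begins. There is no depth.
- env.close_job(): hands the job in; it is judged then, once.
The state is a dict: "t": time; "q": joint angles; "joint_vel": joint speeds; "tau": joint torques, N m; "eef_pos": TCP position; "ee_rot": TCP orientation; "force": force on the tool from outside, world axes, zero at the start; "torque": the same for the moment, N m; "finger_gap": finger opening in m; "gripper_force": force on a finger pad.
Only numpy, scipy, OpenCV 4.12 (cv2) and the standard library are available. Lean on these libraries where they do the work, as an engineer would, in place of code of your own. Each camera call takes 0.05 s, during which the arm holds its last target. There are 200 camera calls.

## Working session

There is one attempt and no reset: what is moved stays moved. The work goes in short steps, Python scripts to look and compute and a shell command to move; the robot and the scene stay as the last step left them, time stands still between calls to the robot, and variables do not carry over. Pictures are saved under pics/ and viewed, at most 10 in all, crops included, and the job is handed in when it is done.

```bash
ls; mkdir -p pics
python3 - <<'E'
from station import env, camrig
import cv2,numpy as np
for n in("scene","top"):
    d=camrig.get_image(n); cv2.imwrite(f"pics/{n}0.png",d["image"][:,:,::-1])
    print(n,d["fx"],d["fy"],d["cx"],d["cy"],[k for k in d]);print(np.round(d["world_from_camera"],4))
s=env.read_state();print(s["t"],s["eef_pos"],s["ee_rot"],s["finger_gap"],s["force"])
E
```

```text
jog.py
pics
station.py
scene 385.3909375613773 385.3909375613773 285.43023842505386 208.7472256601769 ['image', 'fx', 'fy', 'cx', 'cy', 'world_from_camera']
[[-0.8791  0.3293 -0.3445  0.2947]
 [-0.4765 -0.5907  0.6512  0.5629]
 [ 0.0109  0.7367  0.6762  0.6832]
 [ 0.      0.      0.      1.    ]]
top 413.4573566108099 413.4573566108099 281.07456498173394 209.64633816566177 ['image', 'fx', 'fy', 'cx', 'cy', 'world_from_camera']
[[-6.9900e-02  9.7300e-01 -2.2010e-01  4.0360e-01]
 [-9.9760e-01 -6.8000e-02  1.6200e-02  2.7800e-02]
 [ 8.0000e-04  2.2070e-01  9.7530e-01  1.0183e+00]
 [ 0.0000e+00  0.0000e+00  0.0000e+00  1.0000e+00]]
0.1 [0.1498743  0.63208199 0.23053756] [-3.02206900e-05  1.16128423e-01  9.93233958e-01 -7.02440413e-04] 0.08526505860954965 [-0.7181433  -0.22469171 -0.19191216]
```

View pics/scene0.png

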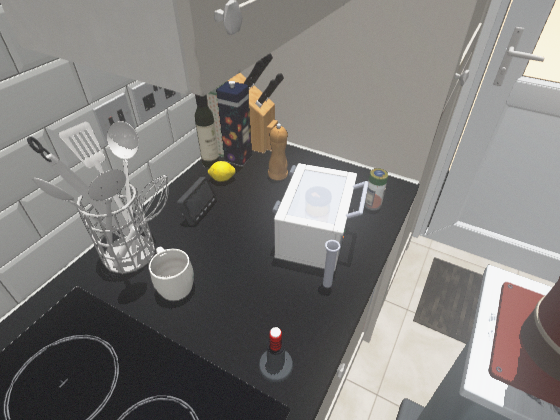

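View pics/top0.png

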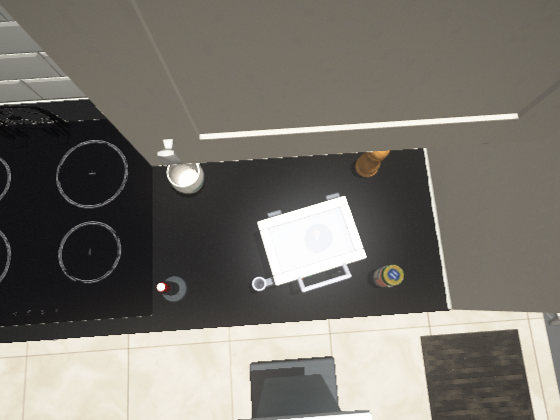

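The scene view shows the probe in its stand at about (275,340), the tube mouth at (333,245) and the box lid around (318,195). In the top view, the probe cap is at (161,287), the tube at (261,284), the lid around (312,240) and the bar around (325,278). The spice jar is on the right at (389,276).

```bash
cat > h.py <<'E'
import numpy as np,cv2
from station import env, camrig
def ray(d,u,v):
    M=d["world_from_camera"];r=np.array([(u-d["cx"])/d["fx"],-(v-d["cy"])/d["fy"],-1.])
    return M[:3,3],M[:3,:3]@r
def onz(d,u,v,z):
    o,r=ray(d,u,v);return o+r*(z-o[2])/r[2]
def tri(d1,p1,d2,p2):
    o1,r1=ray(d1,*p1);o2,r2=ray(d2,*p2)
    s=np.linalg.lstsq(np.c_[r1,-r2],o2-o1,rcond=None)[0]
    a,b=o1+s[0]*r1,o2+s[1]*r2;return (a+b)/2,np.linalg.norm(a-b)
def red(d,box):
    x0,y0,x1,y1=box;h=cv2.cvtColor(d["image"],cv2.COLOR_RGB2HSV)[y0:y1,x0:x1]
    m=((h[...,0]<8)|(h[...,0]>172))&(h[...,1]>150)&(h[...,2]>70)
    v,u=np.nonzero(m);return m.sum(),u.mean()+x0,v.mean()+y0,u.min()+x0,u.max()+x0,v.min()+y0,v.max()+y0
def proj(d,p):
    M=np.linalg.inv(d["world_from_camera"]);c=M[:3,:3]@np.array(p)+M[:3,3]
    return d["cx"]+d["fx"]*c[0]/-c[2], d["cy"]-d["fy"]*c[1]/-c[2]
E
python3 - <<'E'
from h import *
s=camrig.get_image("scene");t=camrig.get_image("top")
a=red(s,(240,310,310,370));b=red(t,(140,270,190,310));print(a,b);print("handle",tri(s,a[1:3],t,b[1:3]))
g=cv2.cvtColor(t["image"],cv2.COLOR_RGB2GRAY)
m=(g>150).astype(np.uint8);m[:190]=0;m[310:]=0;m[:,:240]=0;m[:,400:]=0
m=cv2.morphologyEx(m,cv2.MORPH_OPEN,np.ones((9,9)))
c=max(cv2.findContours(m,0,1)[0],key=cv2.contourArea);R=cv2.minAreaRect(c);P=cv2.boxPoints(R)
W=np.array([onz(t,*p,.132) for p in P]);print(P,W.round(4),[np.linalg.norm(W[i]-W[i-1]).round(4) for i in range(4)],"ctr",W.mean(0))
A=cv2.resize(t["image"][245:310,240:370],None,fx=6,fy=6,interpolation=2)
B=cv2.resize(s["image"][220:290,300:360],None,fx=6,fy=6,interpolation=2)
C=cv2.resize(t["image"][265:310,145:195],None,fx=6,fy=6,interpolation=2)
D=np.zeros((600,800,3),np.uint8)
D[:390,:780]=A[:390,:780];D=np.zeros((810,1200,3),np.uint8);D[:390,:780]=A;D[390:810,:360]=B;D[390:660,400:700]=C
D=cv2.resize(D[:,:800],None,fx=.74,fy=.74,interpolation=3)
cv2.imwrite("pics/c1.png",D[:,:,::-1])
E
```

```text
(np.int64(109), np.float64(275.43119266055044), np.float64(341.6697247706422), np.int64(270), np.int64(281), np.int64(329), np.int64(350)) (np.int64(34), np.float64(165.44117647058823), np.float64(286.7647058823529), np.int64(160), np.int64(169), np.int64(282), np.int64(291))
handle (array([0.45789053, 0.28169663, 0.08212023]), np.float64(0.0015349736069473268))
[[256.01926 221.06445]
 [347.25467 193.85388]
 [366.79648 259.3765 ]
 [275.56107 286.58707]] [[ 0.5819  0.0695  0.132 ]
 [ 0.6292 -0.1358  0.132 ]
 [ 0.482  -0.1623  0.132 ]
 [ 0.4384  0.0363  0.132 ]] [np.float64(0.1472), np.float64(0.2106), np.float64(0.1496), np.float64(0.2033)] ctr [ 0.53286907 -0.04808243  0.132     ]
```

View pics/c1.png

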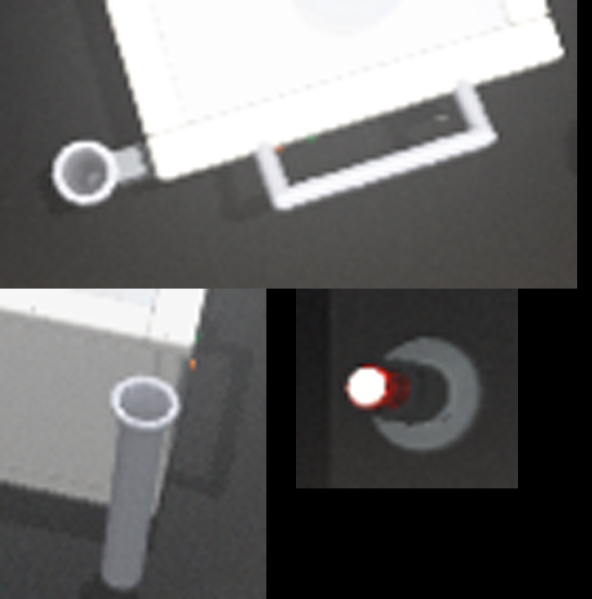

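The crops show the tube mouth at about (259.1,283.7) in the top view and (332.9,245.5) in the scene view. The bar ends are at about (303.7,290) and (349.7,276), and the cap at (161,286.9), all three in the top view. I'll turn these into positions and cross-check them.

Run:
```python
from h import *
s=camrig.get_image("scene");t=camrig.get_image("top")
np.set_printoptions(precision=4,suppress=True)
def white(d,x0,y0,x1,y1):
    w=d["image"][y0:y1,x0:x1].min(2)>170;v,u=np.nonzero(w);return (u.mean()+x0,v.mean()+y0),w.sum()
a=white(s,260,318,290,342);b=white(t,150,278,172,296);print(a,b)
print("cap tri",tri(s,a[0],t,b[0]),"plane .118",onz(t,*b[0],.118),onz(s,*a[0],.116),"foot",onz(t,174.5,288.7,.005))
print("tube tri",tri(s,(332.9,245.5),t,(259.1,283.7)),onz(t,259.1,283.7,.125),onz(s,332.9,245.5,.125))
e=[onz(t,303.7,290,.146),onz(t,349.7,276.1,.146)];print("bar",e,np.linalg.norm(e[0]-e[1]),"mid",(e[0]+e[1])/2)
d=e[0]-e[1];yb=np.arctan2(-d[0],d[1]);print("yaw bar",yb)
# lid edges: fit lines on lid contour
g=cv2.cvtColor(t["image"],cv2.COLOR_RGB2GRAY)
# hinge-line/left edges via approx poly
m=(g>150).astype(np.uint8);m[:190]=0;m[310:]=0;m[:,:240]=0;m[:,400:]=0
m=cv2.morphologyEx(m,cv2.MORPH_OPEN,np.ones((9,9)))
c=max(cv2.findContours(m,0,1)[0],key=cv2.contourArea);P=cv2.approxPolyDP(c,6,True)[:,0];W=np.array([onz(t,*p,.132) for p in P]);print(P,W,[np.linalg.norm(W[i]-W[i-1]) for i in range(len(W))])
for yaw in (yb,):
    R=np.array([[np.cos(yaw),-np.sin(yaw)],[np.sin(yaw),np.cos(yaw)]])
    tm=onz(t,259.1,283.7,.125)[:2];bar=((e[0]+e[1])/2)[:2]
    print("box org from tube",tm-R@[-.06,.135],"from bar",bar-R@[-.1,0],"lid centre from corners",W.mean(0)[:2]-R@[-.0025,0])
```

```text
((np.float64(275.2278481012658), np.float64(331.63291139240505)), np.int64(79)) ((np.float64(160.5), np.float64(286.5)), np.int64(52))
cap tri (array([0.4573, 0.2829, 0.1168]), np.float64(0.0016427652482005582)) plane .118 [0.4564 0.2823 0.118 ] [0.4583 0.2827 0.116 ] foot [0.4554 0.2806 0.005 ]
tube tri (array([0.448 , 0.0712, 0.1228]), np.float64(0.0015261307992537002)) [0.4472 0.0709 0.125 ] [0.4482 0.0733 0.125 ]
bar [array([ 0.4269, -0.0215,  0.146 ]), array([ 0.4486, -0.1196,  0.146 ])] 0.10049989286252924 mid [ 0.4377 -0.0706  0.146 ]
yaw bar 0.21753525067270052
[[345 197]
 [259 221]
 [275 283]
 [364 258]] [[ 0.6224 -0.1301  0.132 ]
 [ 0.5816  0.063   0.132 ]
 [ 0.446   0.037   0.132 ]
 [ 0.4853 -0.1567  0.132 ]] [np.float64(0.13960847202077822), np.float64(0.1972913589148539), np.float64(0.13809196015088557), np.float64(0.1976044203863978)]
box org from tube [ 0.5349 -0.0479] from bar [ 0.5354 -0.049 ] lid centre from corners [ 0.5362 -0.0462]
```

The positions agree. The box is at (0.535, -0.048) with a yaw of about 0.215, the tube mouth at (0.4477, 0.072), and the probe at (0.457, 0.2825) standing upright. I'll keep the tool's closing axis along the box's x throughout.

```bash
cat >> h.py <<'E'
from scipy.spatial.transform import Rotation as Ro
def go(x,y,z,yaw=.215):
    s=env.read_state();q=s["ee_rot"];R=Ro.from_quat([q[1],q[2],q[3],q[0]]).as_matrix()
    d=R.T@(np.array([x,y,z])-s["eef_pos"]);cur=np.arctan2(R[1,1],R[0,1])
    tw=cur-yaw;tw=(tw+np.pi/2)%np.pi-np.pi/2
    print("delta",d.round(4),"turn",round(tw,4),"z_t",R[:,2].round(4),"yaw",round(cur,4),"t",s["t"],"q",np.round(s["q"],2))
E
python3 -c "
from h import *
go(.457,.2825,.2);"
```

```text
delta [-0.3795 -0.2695  0.0312] turn 1.123 z_t [-1.e-04 -6.e-04 -1.e+00] yaw 1.338 t 0.3 q [-1.44  0.33  0.04  1.47 -0.01  1.34 -0.06]
```

The rows are not in the units I measure in: shifts go in shares of 60 cm and turns go in shares of 4 rad. I convert before sending: -0.3795 m / 0.6 = -0.6325, -0.35 m / 0.6 = -0.5833, 1.123 rad / 4 = 0.2808.

```bash
echo '[-0.0833,-0.0583,0,0.0375,0.085,-0.1667,-0.1167,0,0.075,0.085,-0.25,-0.175,0,0.1125,0.085,-0.3333,-0.2333,0,0.15,0.085,-0.4167,-0.2917,0,0.1875,0.085,-0.5,-0.35,0.0167,0.225,0.085,-0.5833,-0.4083,0.0333,0.2625,0.085,-0.6325,-0.4492,0.0517,0.2808,0.085,-0.6325,-0.4492,0.0517,0.2808,0.085,-0.6325,-0.4492,0.0517,0.2808,0.085,-0.6325,-0.4492,0.0517,0.2808,0.085]' > next.json && python3 jog.py next.json 40; python3 -c "
from h import *
go(.457,.2825,.078)"
```

```text
t: 1.68
eef_pos: [0.4563, 0.2841, 0.2006]
ee_rot: [-0.0, 0.626, 0.78, 0.0]
force: [0.3, 0.1, -0.1]
finger_gap: 0.0852
gripper_force: 0.0
delta [-0.0017  0.0003  0.1226] turn 0.0027 z_t [ 0.e+00  5.e-04 -1.e+00] yaw 0.2177 t 1.675 q [-1.03  0.12  0.43  1.8  -0.05  1.23 -0.37]
```

Scaled: 0.122 m / 0.6 = 0.2033, 0.1 m / 0.6 = 0.1667.

```bash
echo '[-0.0025,0,0.0833,0,0.085,-0.0025,0,0.1667,0,0.085,-0.0025,0,0.2033,0,0.085,-0.0025,0,0.2033,0,0.085,-0.0025,0,0.2033,0,0.01,-0.0025,0,0.2033,0,0.01,-0.0025,0,0.2033,0,0.01,-0.0025,0,0.2033,0,0.01,-0.0025,0,0.2033,0,0.01,-0.0025,0,0.2033,0,0.01]' > next.json && python3 jog.py next.json 50; python3 -c "
from h import *
go(.4477,.0718,.26)"
```

```text
t: 2.92
eef_pos: [0.4577, 0.2815, 0.079]
ee_rot: [-0.0, 0.627, 0.779, 0.001]
force: [-1.1, -0.2, 5.9]
finger_gap: 0.0185
gripper_force: 48.6
delta [-0.2026 -0.0544 -0.1811] turn -0.0001 z_t [ 6.e-04  8.e-04 -1.e+00] yaw 0.2149 t 2.925 q [-1.    0.25  0.42  1.93 -0.12  0.98 -0.31]
```

Gripped. I'll lift it, move across, and look at the tip against the funnel.

Scaled: -0.2026 m / 0.6 = -0.3377, -0.16 m / 0.6 = -0.2667.

```bash
echo '[0,0,-0.0833,0,0.01,0,0,-0.1667,0,0.01,0,0,-0.25,0,0.01,-0.0667,-0.0183,-0.25,0,0.01,-0.1333,-0.0367,-0.25,0,0.01,-0.2,-0.055,-0.25,0,0.01,-0.2667,-0.0733,-0.25,0,0.01,-0.3333,-0.09,-0.25,0,0.01,-0.3377,-0.0907,-0.25,0,0.01,-0.3377,-0.0907,-0.25,0,0.01,-0.3377,-0.0907,-0.25,0,0.01]' > next.json && python3 jog.py next.json
python3 - <<'E'
from h import *
go(.4477,.0718,.228)
s=camrig.get_image("scene");t=camrig.get_image("top")
A=cv2.resize(s["image"][170:270,280:380],None,fx=5.5,fy=5.5,interpolation=2)
B=cv2.resize(t["image"][240:330,230:275],None,fx=5.5,fy=5.5,interpolation=2)
D=np.zeros((550,800,3),np.uint8);D[:,:550]=A;D[:495,552:552+B.shape[1]]=B
cv2.imwrite("pics/c2.png",D[:,:,::-1])
for z in(.16,.224,.268):print(z,proj(s,(.4477,.0718,z)),proj(t,(.4477,.0718,z)))
E
```

```text
t: 4.3
eef_pos: [0.4474, 0.0728, 0.2282]
ee_rot: [0.0, 0.627, 0.779, -0.0]
force: [0.2, 0.9, -0.7]
finger_gap: 0.0186
gripper_force: 49.5
delta [-0.001   0.0001  0.0002] turn 0.0017 z_t [-1.e-04 -2.e-04 -1.e+00] yaw 0.2167 t 4.3 q [-0.88 -0.12  0.58  1.95  0.07  1.29 -0.1 ]
0.16 (np.float64(335.207455763603), np.float64(232.5892151136119)) (np.float64(257.79052643454185), np.float64(282.69558999904376))
0.224 (np.float64(338.7562176169906), np.float64(207.49727793186062)) (np.float64(255.96385805130566), np.float64(281.0630539410978))
0.268 (np.float64(341.4687401702335), np.float64(188.31806886628743)) (np.float64(254.52945360873014), np.float64(279.78109329861184))
```

View pics/c2.png

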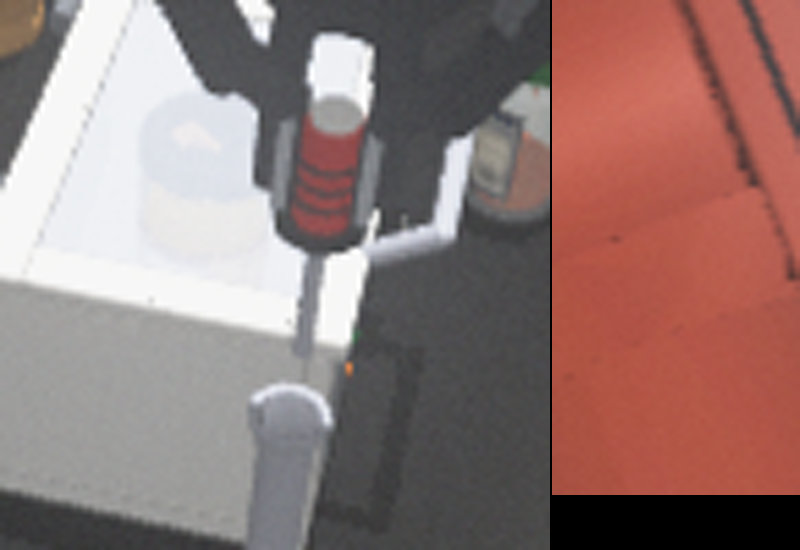

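The rod hangs straight with its tip at scene (334.5,234). My prediction was (335.2,232.6), so it is over the funnel. I'll lower it to the bore entry.

Scaled: 0.059 m / 0.6 = 0.0983, 0.052 m / 0.6 = 0.0867.

```bash
echo '[-0.0008,0,0.0333,0,0.01,-0.0008,0,0.0583,0,0.01,-0.0008,0,0.075,0,0.01,-0.0008,0,0.0867,0,0.01,-0.0008,0,0.0983,0,0.01,-0.0008,0,0.0983,0,0.01]' > next.json && python3 jog.py next.json|sed -n '1,2p;4p'; echo '[0,0,0.0133,0,0.01,0,0,0.0267,0,0.01,0,0,0.0267,0,0.01]' > next.json && python3 jog.py next.json
```

```text
t: 5.15
eef_pos: [0.4474, 0.0711, 0.169]
force: [0.2, 0.3, 0.1]
t: 5.52
eef_pos: [0.4472, 0.071, 0.1526]
ee_rot: [-0.0, 0.627, 0.779, -0.001]
force: [0.6, -0.7, -0.1]
finger_gap: 0.0184
gripper_force: 49.4
```

Scaled: 0.018 m / 0.6 = 0.03, 0.015 m / 0.6 = 0.025.

```bash
echo '[0,0,0.0133,0,0.01,0,0,0.025,0,0.01,0,0,0.03,0,0.01,0,0,0.03,0,0.01]' > next.json && python3 jog.py next.json|sed -n '1,2p;4p'; echo '[0,0,0.0033,0,0.01,0,0,0.0067,0,0.01,0,0,0.0067,0,0.01]' > next.json && python3 jog.py next.json
```

```text
t: 6.02
eef_pos: [0.4474, 0.0711, 0.1351]
force: [0.6, -1.3, -0.6]
t: 6.4
eef_pos: [0.448, 0.0713, 0.1338]
ee_rot: [-0.0, 0.627, 0.779, 0.001]
force: [-14.7, -4.6, 32.6]
finger_gap: 0.0186
gripper_force: 53.3
```

The flange meets the rim at the predicted height, with 33 N. I'll relax the push, open, rise straight up and look.

Scaled: -0.13 m / 0.6 = -0.2167, -0.08 m / 0.6 = -0.1333.

```bash
echo '[0,0,-0.0033,0,0.01,0,0,-0.0033,0,0.04,0,0,-0.0033,0,0.06,0,0,-0.0033,0,0.06,0,0,-0.05,0,0.06,0,0,-0.1333,0,0.06,0,0,-0.2167,0,0.06,0,0,-0.2167,0,0.06]' > next.json && python3 jog.py next.json
python3 - <<'E'
from h import *
s=camrig.get_image("scene")
A=cv2.resize(s["image"][170:300,260:400],None,fx=4.5,fy=4.5,interpolation=2)
cv2.imwrite("pics/c3.png",A[:,:,::-1])
for z in(.125,.129,.169,.173):print(z,proj(s,(.4475,.0715,z)))
E
```

```text
t: 7.4
eef_pos: [0.4494, 0.0716, 0.2648]
ee_rot: [0.001, 0.627, 0.779, 0.003]
force: [0.1, 0.1, -0.5]
finger_gap: 0.0599
gripper_force: 0.0
0.125 (np.float64(333.5956532333735), np.float64(245.02314171502377))
0.129 (np.float64(333.79251605387464), np.float64(243.63495476171))
0.169 (np.float64(335.84245730879593), np.float64(229.17970263285707))
0.173 (np.float64(336.0559505117199), np.float64(227.6742457966411))
```

View pics/c3.png

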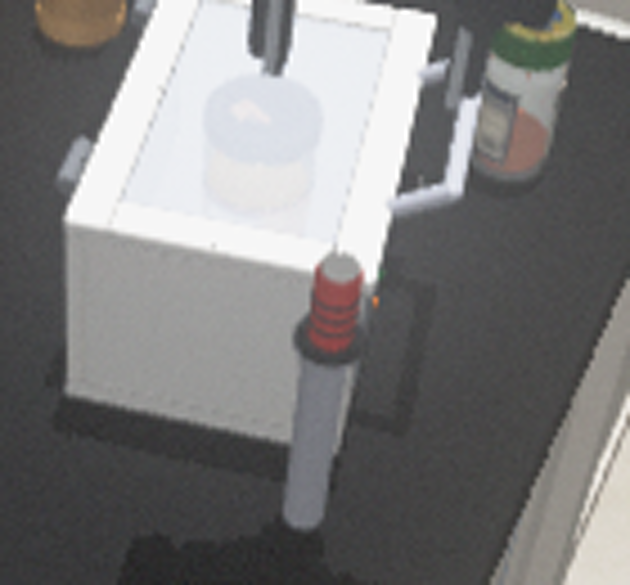

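The probe is fully home: the flange sits on the rim at about scene (333,244), and the cap is at (335.3,228.9) against a predicted (336.1,227.7). Now the bar.

```bash
python3 -c "
from h import *
go(.4376,-.07,.2)"
```

```text
delta [-0.1359 -0.0408  0.0623] turn 0.0001 z_t [ 0.0025  0.0015 -1.    ] yaw 0.2151 t 7.45 q [-0.89 -0.14  0.58  1.89  0.08  1.36 -0.11]
```

Scaled: -0.136 m / 0.6 = -0.2267, -0.09 m / 0.6 = -0.15.

```bash
echo '[-0.075,-0.0225,0,0,0.03,-0.15,-0.045,0,0,0.03,-0.2267,-0.0683,0,0,0.03,-0.2267,-0.0683,0.05,0,0.03,-0.2267,-0.0683,0.1,0,0.03,-0.2267,-0.0683,0.1,0,0.03,-0.2267,-0.0683,0.1,0,0.03]' > next.json && python3 jog.py next.json
python3 - <<'E'
from h import *
go(.4376,-.07,.132)
s=camrig.get_image("scene")
A=cv2.resize(s["image"][140:240,320:420],None,fx=5.5,fy=5.5,interpolation=2)
cv2.imwrite("pics/c4.png",A[:,:,::-1])
E
```

```text
t: 8.32
eef_pos: [0.4366, -0.0704, 0.2017]
ee_rot: [0.0, 0.627, 0.779, -0.0]
force: [0.4, 0.9, 1.3]
finger_gap: 0.0303
gripper_force: 0.0
delta [0.0002 0.0011 0.0697] turn 0.0001 z_t [-3.e-04 -5.e-04 -1.e+00] yaw 0.2151 t 8.325 q [-0.78 -0.16  0.78  2.01  0.12  1.25  0.17]
```

View pics/c4.png

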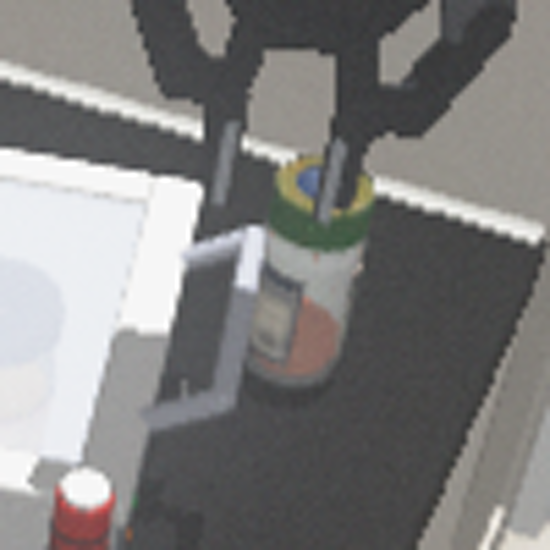

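The open fingers, at crop (225,160) and (333,180), straddle the line of the bar, and the spice jar is well behind them. I'll descend and pinch.

Scaled: 0.07 m / 0.6 = 0.1167, 0.055 m / 0.6 = 0.0917.

```bash
echo '[0,0.0017,0.05,0,0.03,0,0.0017,0.0917,0,0.03,0,0.0017,0.1167,0,0.03,0,0.0017,0.1167,0,0.03,0,0.0017,0.1167,0,0.03]' > next.json && python3 jog.py next.json|sed -n '1,2p;4,5p'; echo '[0,0,0,0,0,0,0,0,0,0,0,0,0,0,0,0,0,0,0,0,0,0,0,0,0]' > next.json && python3 jog.py next.json 60;python3 -c "
from h import *
go(.4376,-.07,.132)"
```

```text
t: 9.0
eef_pos: [0.4382, -0.0703, 0.1323]
force: [-0.0, -0.5, -0.7]
finger_gap: 0.0303
t: 9.62
eef_pos: [0.4405, -0.0697, 0.1329]
ee_rot: [0.002, 0.627, 0.779, 0.002]
force: [9.7, 1.3, -2.0]
finger_gap: 0.0078
gripper_force: 58.4
delta [ 0.0004 -0.0029  0.0009] turn 0.0008 z_t [ 6.7e-03  7.0e-04 -1.0e+00] yaw 0.2158 t 9.625 q [-0.78 -0.06  0.83  2.1   0.05  1.07  0.24]
```

Gripped. The gap is 7.8 mm, and the handle read 1.5 mm low in the same way. I'll follow the lid's arc up to 35°: in tool axes, y is box +x and z is down.

Scaled: -0.094 m / 0.6 = -0.1567, -0.07 m / 0.6 = -0.1167.

```bash
echo '[0,0.005,-0.005,0,0,0,0.0083,-0.025,0,0,0,0.0142,-0.0483,0,0,0,0.0225,-0.0717,0,0,0,0.0325,-0.095,0,0,0,0.045,-0.1167,0,0,0,0.0583,-0.1367,0,0,0,0.0708,-0.1517,0,0,0,0.0742,-0.1567,0,0,0,0.0742,-0.1567,0,0,0,0.0742,-0.1567,0,0]' > next.json && python3 jog.py next.json
python3 - <<'E'
from h import *
go(.4376,-.07,.132)
t=camrig.get_image("top");s=camrig.get_image("scene")
A=s["image"][120:290,220:420];A=cv2.resize(A,None,fx=3.5,fy=3.5,interpolation=2)
cv2.imwrite("pics/c5.png",A[:,:,::-1])
th=np.radians(35);c,sn=np.cos(th),np.sin(th);R=np.array([[np.cos(.215),-np.sin(.215)],[np.sin(.215),np.cos(.215)]])
for a in(30,35,40):
  c,sn=np.cos(np.radians(a)),np.sin(np.radians(a))
  for y in(.102,-.102):
    p=np.array([.07-.145*c+.006*sn,.126+.145*sn+.006*c]);w=np.array([.5362,-.048])+R@[p[0],y]
    print(a,y,np.round(proj(s,(*w,p[1])),1))
E
```

```text
t: 11.0
eef_pos: [0.479, -0.0609, 0.2255]
ee_rot: [-0.002, 0.627, 0.779, -0.002]
force: [-12.4, -0.8, 6.7]
finger_gap: 0.0073
gripper_force: 58.9
delta [-0.0002 -0.0419  0.0938] turn -0.0004 z_t [-5.5e-03  2.0e-04 -1.0e+00] yaw 0.2146 t 11.0 q [-0.8  -0.05  0.82  1.89  0.04  1.29  0.23]
30 0.102 [336.5 203. ]
30 -0.102 [353.2 145.2]
35 0.102 [333.2 198. ]
35 -0.102 [350.5 140.8]
40 0.102 [329.4 193.2]
40 -0.102 [347.5 136.4]
```

View pics/c5.png

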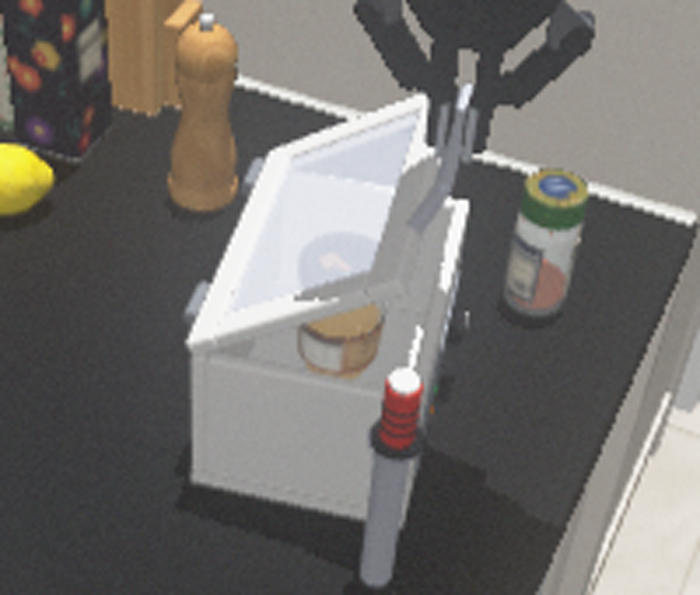

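The lid is open and the probe still home (cap at crop (404,380)). The spice jar and pepper mill are standing. From the bar's rise the angle is about 34.4°, so I'll trim up slightly and ease the sideways push, then verify.

Scaled: -0.0014 m / 0.6 = -0.0023, -0.0012 m / 0.6 = -0.002.

```bash
echo '[0,-0.002,-0.0023,0,0,0,-0.002,-0.0023,0,0,0,-0.002,-0.0023,0,0,0,-0.002,-0.0023,0,0]' > next.json && python3 jog.py next.json
python3 - <<'E'
from h import *
s=camrig.get_image("scene");t=camrig.get_image("top")
A=np.zeros((560,800,3),np.uint8)
A[:,:400]=cv2.resize(s["image"][135:219,310:370],None,fx=400/60,fy=400/60,interpolation=2)
A[:420]*=1
B=cv2.resize(t["image"][160:300,150:290],None,fx=2.8,fy=2.8,interpolation=2);A[:392,404:404+392]=B
cv2.imwrite("pics/c6.png",A[:,:,::-1])
E
```

```text
t: 11.6
eef_pos: [0.4798, -0.0607, 0.2267]
ee_rot: [-0.0, 0.627, 0.779, 0.0]
force: [0.7, 1.6, -4.8]
finger_gap: 0.0074
gripper_force: 58.9
```

View pics/c6.png

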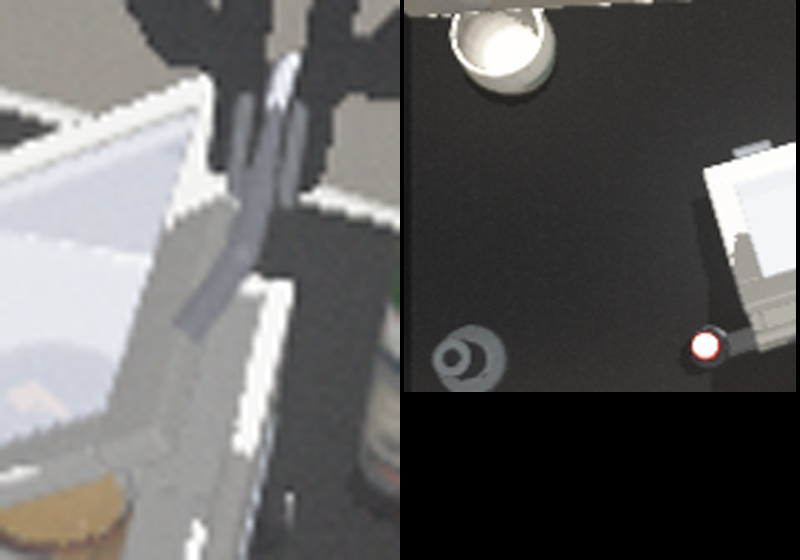

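The near lid corner is at scene (334,199), against a predicted (333.2,198) for 35°. The bar rise of 93.8 mm also gives 35.0°, and the forces are small. The probe is home, and the top view shows the mug untouched. I'm handing in.

```bash
python3 -c "
from station import env, camrig
print(env.close_job())"
```

```text
the job is handed in; nothing more can be done
None
```

The job is handed in: I pushed the probe fully home in the tube and let go of it with the lid still shut. The fingers are now holding the lid open by its bar at about 35°, and the spice jar, pepper mill and mug are standing where they were.

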